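# Release the key plug from its quick coupling and put it in the acrylic box

## Task

Unlock the chrome key plug from the quick coupling on the turntable: push the coupling's sprung sleeve down until the plug pops up, gently and without forcing it (not more than about 25 N), then draw the plug straight out and let the sleeve snap back up by itself. Put the plug down inside the clear acrylic box without dropping it, let go of it, and leave the vase, paperweight and elephant as they stand.

Things in the scene. Friction and masses are not known exactly. Their poses are not given: they have to be found in the camera images.
- dock: Quick coupling, fixed on the turntable. Origin: centre of the underside of its dark steel foot (84 mm across, 14 mm high), z up along the coupling's axis. A chrome tube 26 mm across stands on the foot up to 48 mm; over it rides the sprung sleeve: a knurled skirt 36 mm across, 20 mm long, and screwed into it a flat round flange 50 mm across, 5 mm thick, with a 27 mm hole for the plug.
- catches (a point): Point on the coupling's axis 38 mm above the dock's origin, between two hidden catches that lock the plug. The flange is screwed into the sleeve by hand, stiffly: with the sleeve up, the flange's top is anywhere from 24 to 34 mm above this point. The setting is not reported; find it by touch or sight.
- sleeve (a joint): Sleeve travel, m: 0 = fully up (at rest), grows as it is pushed down, hard stop at 0.011. Spring 4 N at 0, 10.6 N at the stop; the catches add a little. Lets the plug go at 0.008 to 0.0105. Let go with the popped-up plug still in, it stays 2 to 3 mm down, clamping the plug's tail; it snaps up once the plug is pulled clear.
- plug: Chrome key plug, 79 mm long, about 0.08 kg, standing upright in the coupling. Origin: centre of its bottom end; z along it. Tapered tail 14.4 mm across to 10 mm, shoulder 17 mm across to 14 mm, groove 9 mm across to 20.5 mm, round barrel 17 mm across to 64 mm, then a key loop 16 mm wide to 79 mm. Locked, its origin is 22 mm above the dock's origin.
- barrel (a point): Point on the plug's axis, 52 mm above its origin, where it can be gripped (the barrel's top is 14 to 24 mm above the flange while locked). When the catches let go, a spring lifts the plug 10 mm and holds it there; then it must be pulled up another 4 to 6 mm against some 4 to 8 N of drag to leave the catches, and 20 mm in all to be out of the tube.
- acrylic_box: Clear open-topped acrylic box, fixed, 140 mm (x) by 130 mm (y) by 45 mm high outside, walls and floor 4 to 5 mm thick. Origin: centre of its underside. It stands left or right of the turntable, with a low stack of books (150 x 105 x 32 mm) on the other side.
- turntable: Grey plastic turntable, 336 mm across, 20 mm high, locked: it does not turn. Origin: centre of its underside. The coupling and the ornaments stand on it.
- vase: Red ceramic vase, 72 mm across, 125 mm high, loose on the turntable; origin centre of the underside, z up. Leave it alone.
- paperweight: Glass dome paperweight, 62 mm across, 44 mm high, loose on the turntable; origin centre of the underside, z up. Leave it alone.
- elephant: Carved wooden elephant, about 85 mm long (x), 30 mm wide, 58 mm high, loose on the turntable; origin centre of the underside, z up. Leave it alone.
There are look-alikes about, which are no part of the job. Several things have the shape of the plug; the one meant has the colours described above.

How it is judged:
On the way, in this order (a step that is already met when the one before it is completed fails the run):
1. the sleeve is pushed down far enough that the catches let go and the plug pops up in the coupling (z of plug in the frame of dock between 0.029 and 0.04 m and value of joint sleeve above 0.0015 m), for 0.1 s.
2. the plug is drawn up out of the coupling and the sleeve has snapped fully up (z of plug in the frame of dock above 0.055 m and value of joint sleeve below 0.0015 m), for 0.1 s.
At the end, for the whole second after the job is handed in: The plug lies or stands inside the acrylic box (its bottom end within the box's walls and less than 25 mm above the box's underside), at rest and released; the sleeve is fully up again (within 1.5 mm) (x of plug in the frame of acrylic_box between -0.068 and 0.068 m and y of plug in the frame of acrylic_box between -0.063 and 0.063 m and z of plug in the frame of acrylic_box below 0.025 m and linear speed of plug below 0.05 m/s and value of joint sleeve below 0.0015 m); the robot touches nothing.
It fails at once if the robot pushes on the coupling (sleeve included) with more than 25 N (contact force between any of the fingers, the arm and dock above 25 N).
It fails at once if the plug is dropped into the box (faster than 0.9 m/s there) (horizontal distance between plug and acrylic_box below 0.08 m and height (world z) of plug below 0.08 m and linear speed of plug above 0.9 m/s).
It fails at once if the vase, paperweight or elephant is shifted by more than 15 mm or tipped (distance of any of vase, paperweight, elephant from where it was at the start of the episode above 0.015 m or angle between any of vase, paperweight, elephant's own z axis and vertical above 0.3 rad).
It also fails if it takes over 58 s, if anything falls off the work surface, if the arm or the gripper's body presses on something with over 40 N, if the wrist force passes 120 N, or if a joint passes its speed limit or range.

## Robot

A 6-joint arm with a two-finger parallel gripper is mounted at the origin on the work surface. World frame = base frame: x ahead of the robot, y to its left, z up, the work surface at z = 0. Lengths are in m, angles in rad, forces in N, time in s.
With the tool pointing down it reaches from about 0.2 to 0.875 m from the base axis. Payload 3.4 kg.
Tool frame: the origin (TCP) lies between the finger pads; the fingertips stand 25 mm ahead of it and the grasp point (between the pads) lies 6 mm ahead of it (r.nose_length is the z of the fingertips in the tool frame, in m); z points along the fingers, x is the direction in which the jaws open and shut, and the axes are right-handed (so a half turn about z gives the same grasp; the last joint's range is limited). The gripper opens to 94 mm and grips with 3 to 60 N. Pads are 16 mm wide; open, the fingers measure 119 mm over their backs; the gripper's body (75 mm by 177 mm) begins 78 mm behind the grasp point.
Start: joints at [-1.281, 0.276, 1.505, -0, 1.361, -0.121], TCP at [0.23, -0.527, 0.23] pointing down, gripper open.
Joint ranges: [-2.89, 2.89], [-0.75, 2.08], [0.22, 2.7], [-1.18, 4.32], [0.11, 2.71], [-2.7, 2.7]. Speed limits (rad/s): [2.57, 2.57, 3.14, 3.14, 3.14, 3.14].

## Interface

Orientations are given as a unit quaternion [w, x, y, z].
In Python, from plant import r, gripper_to, inverse_kinematics, vision, models, telemetry gives the robot as it stands. Calls block until the motion is done:
- r.move_to(position, orientation): joint-space move of the TCP to a pose.
- r.move_l(position, rot=None, vel=0.15, guard=None): straight line of the TCP; rot=None keeps the orientation; vel is the mean speed in m/s. With guard (N) it stops when the force on the tool has changed by that much, and returns True; else False.
- r.movej(angles): joint-space move.
- gripper_to(opening, f_grip=None): finger opening in m; f_grip is the grip in N (None keeps the last); returns when the fingers have stopped.
- r.hold(seconds).
- inverse_kinematics(position, orientation): joint angles nearest the present ones, or None.
- vision.snapshot(name): name is "side" or "top"; returns the picture (480x640x3 uint8, red, green, blue); there is no depth.
- vision.get_calibration(name): a dict with "fx", "fy", "cx", "cy" (pixels), "position" and "orientation" of the camera in the world. Camera axes: x right, y down, z forward; pixel columns grow to the right and rows downward; lengths in m; the calibration is good to about 2 mm. A picture is of the moment at which its call begins. get_calibration takes no time and is no camera call.
A pose or a line that the arm cannot do raises r.PlanningError and nothing moves.
- r.sign_off(): hands the job in, once; it reports no verdict.
Trained networks look in the newest picture that a camera, given by its name, has taken for a name from the list of things; names that differ only in an ending like _2 or _b are one class to them, and where a whole thing is asked for, a point or a joint stands for the part that bears it (a point fixed in the world has none). Each returns a list of dicts, best first, with "score" (0 to 1); they miss things now and then, are a little off and sometimes report something else, mostly with a low value. They report only what shows in the picture. A call takes as long as a camera call. They do not tell look-alikes from the thing itself.
- models.boxes_of(thing, camera): "at" ([x, y, z] in m, in world coordinates, good to about 4 mm: the middle of the surface that is visible of it).
- models.regions_of(thing, camera): "pixels" (480x640 bool, what is visible of it).
- models.mark_of(thing, camera): "at" ([x, y, z] in m, in world coordinates, good to about 4 mm: a listed point, or the origin of a listed thing).
Readings, each from a call of its own:
- telemetry.current_t(): time.
- telemetry.current_joints(): joint angles.
- telemetry.current_dq(): joint speeds.
- telemetry.current_joint_efforts(): joint torques, N m.
- telemetry.current_ee_pos(): TCP position.
- telemetry.current_tool_rot(): TCP orientation.
- telemetry.current_wrist_force(): force on the tool from outside, world axes, zero at the start.
- telemetry.current_torque(): the same for the moment, N m.
- telemetry.current_opening(): finger opening in m.
Only numpy, scipy, OpenCV 4.12 (cv2) and the standard library are available. Lean on these libraries where they do the work, as an engineer would, in place of code of your own. Each camera call takes 0.05 s, during which the arm holds its last target.

## Working session

There is one attempt and no reset: what is moved stays moved. The work goes in short steps, each a Python script; the robot and the scene stay as the last script left them, time stands still between calls to the robot, and variables do not carry over. Pictures are saved under pics/ and viewed, and the job is handed in when it is done.

```bash
ls; mkdir -p pics; python3 - <<'E'
from plant import r, vision, models, telemetry
import cv2
for n in ("side","top"):
    im=vision.snapshot(n); cv2.imwrite(f"pics/{n}0.png",im[:,:,::-1])
    c=vision.get_calibration(n); print(n,c)
    for t in ("dock","plug","barrel","catches","acrylic_box","vase","paperweight","elephant","turntable"):
        for f in ("mark_of",):
            for d in getattr(models,f)(t,n)[:4]: print(t,f,d["at"],round(d["score"],2))
print(telemetry.current_t(),r.nose_length)
E
```

```text
pics
side {'fx': 474.25891759373764, 'fy': 474.25891759373764, 'cx': 324.09599636390504, 'cy': 246.2510493903898, 'position': array([0.20842043, 0.60068742, 0.46907797]), 'orientation': array([ 0.13537308, -0.22968169,  0.83091711, -0.48836175])}
dock mark_of [0.5125, 0.0419, 0.017] 0.6
plug mark_of [0.6822, 0.2649, 0.0024] 0.82
plug mark_of [0.3749, 0.2602, 0.0019] 0.67
barrel mark_of [0.3746, 0.2597, 0.0518] 0.7
barrel mark_of [0.6787, 0.2655, 0.0536] 0.66
catches mark_of [0.515, 0.0451, 0.0559] 0.65
acrylic_box mark_of [0.514, -0.3092, -0.0023] 0.83
vase mark_of [0.6298, -0.0799, 0.0206] 0.61
paperweight mark_of [0.5079, -0.1128, 0.018] 0.55
elephant mark_of [0.6565, 0.0288, 0.0239] 0.57
elephant mark_of [0.6288, -0.0805, 0.0202] 0.34
turntable mark_of [0.559, -0.0198, 0.0] 0.95
top {'fx': 457.23121877110185, 'fy': 457.23121877110185, 'cx': 316.3460159025365, 'cy': 243.1058853812442, 'position': array([ 0.47812598, -0.00345622,  0.79573749]), 'orientation': array([-0.04246214,  0.70850673, -0.70424169,  0.01608795])}
dock mark_of [0.5123, 0.0463, 0.0143] 0.94
plug mark_of [0.3732, 0.257, 0.0004] 0.72
plug mark_of [0.6842, 0.2649, -0.0023] 0.44
barrel mark_of [0.6877, 0.2656, 0.0523] 0.67
barrel mark_of [0.3736, 0.2541, 0.0502] 0.6
barrel mark_of [0.5137, 0.0471, 0.0954] 0.53
barrel mark_of [0.6274, -0.0799, 0.0175] 0.38
catches mark_of [0.5134, 0.0427, 0.0584] 0.73
acrylic_box mark_of [0.519, -0.3045, -0.0013] 0.58
acrylic_box mark_of [0.5084, 0.0441, 0.0419] 0.58
acrylic_box mark_of [0.5559, -0.0167, 0.0017] 0.58
vase mark_of [0.6287, -0.0796, 0.0188] 0.69
paperweight mark_of [0.5037, -0.1151, 0.0235] 0.62
elephant mark_of [0.6549, 0.0308, 0.0189] 0.7
elephant mark_of [0.5226, -0.3073, -0.0019] 0.58
turntable mark_of [0.5568, -0.0182, 0.0032] 0.69
1.0 0.025
```

View pics/side0.png

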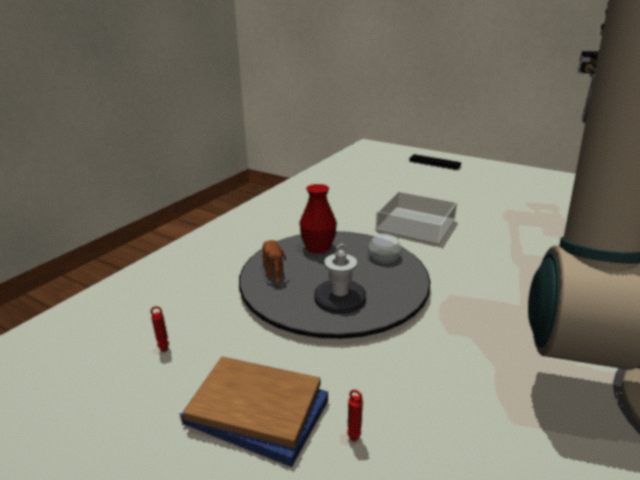

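View pics/top0.png

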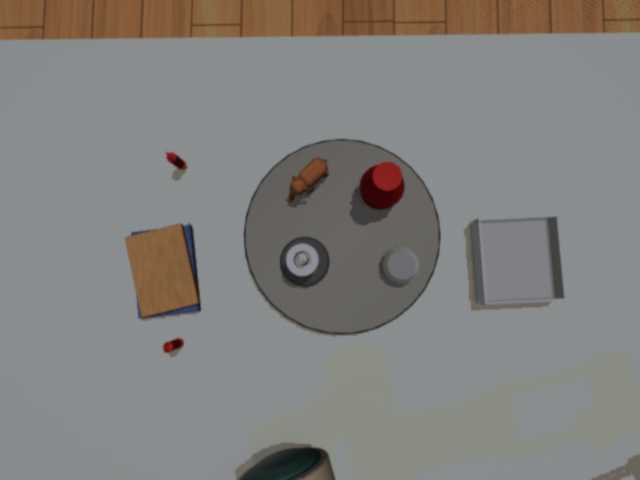

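Candidates for the plug: red one at side (160,330) / top (177,161), red one at side (355,415) / top (173,345), and the chrome one in the coupling at side (341,255) / top (302,260). The description says chrome, standing in the coupling, so I choose the third. Next is a close crop with the model overlaid.

```bash
cat > h.py <<'E'
import numpy as np, cv2
from scipy.spatial.transform import Rotation as R
from plant import vision
def proj(n,P):
    c=vision.get_calibration(n); q=c["orientation"]
    M=R.from_quat([q[1],q[2],q[3],q[0]]).as_matrix()
    p=(np.atleast_2d(P)-c["position"])@M
    return np.c_[c["fx"]*p[:,0]/p[:,2]+c["cx"],c["fy"]*p[:,1]/p[:,2]+c["cy"]]
def circ(x,y,z,rad):
    a=np.linspace(0,2*np.pi,60); return np.c_[x+rad*np.cos(a),y+rad*np.sin(a),0*a+z]
def crop(n,im,name,curves,c,h=40,s=7):
    u,v=int(c[0]),int(c[1]); k=im[v-h:v+h,u-h:u+h,::-1]
    b=cv2.resize(k,None,fx=s,fy=s,interpolation=cv2.INTER_CUBIC)
    for C,col in curves:
        p=((proj(n,C)-[u-h,v-h]+.5)*s).astype(np.int32); cv2.polylines(b,[p],False,col,1)
    return b
E
python3 - <<'E'
from h import *
x,y=0.5134,0.0446
out=[]
for n in("side","top"):
    im=cv2.imread(f"pics/{n}0.png")[:,:,::-1]
    cv=[(circ(x,y,.034,.042),(0,255,0)),(circ(x,y,.020,.042),(0,255,0)),(circ(x,y,.087,.025),(0,0,255)),(circ(x,y,.106,.0085),(255,0,0))]
    c=proj(n,[x,y,.07])[0]
    a=crop(n,im,"",cv,c,s=5); b=crop(n,im,"",[],c,s=5); out.append(cv2.resize(np.hstack([a,b]),(600,300)))
cv2.imwrite("pics/crop1.png",np.vstack(out)[:600])
E
```

```text
(no output)
```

View pics/crop1.png

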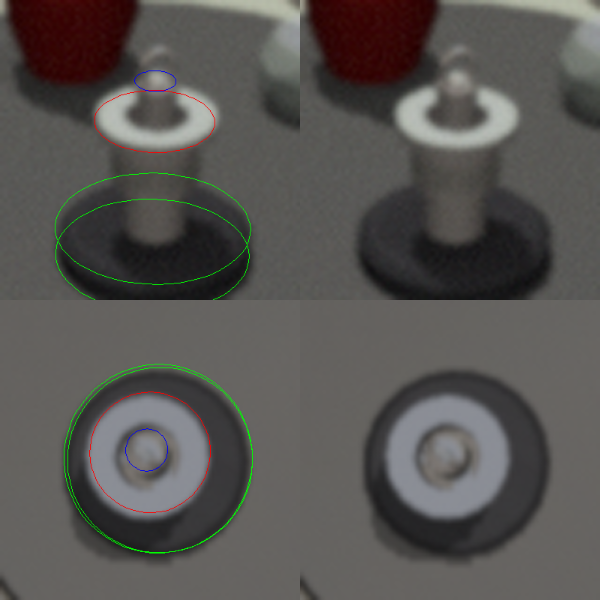

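The crop shows the chrome plug standing in the white flange on the dark foot, at side (341,255) and top (302,260). The overlay puts the axis about 1.5 mm nearer the robot, so I use (0.512, 0.0455).

```bash
python3 - <<'E'
from h import *
from plant import *
from plant import r, gripper_to, inverse_kinematics, vision, models, telemetry as T
X,Y=0.512,0.0455
for q in ([0,1,0,0],[0,.70710678,.70710678,0],[0,.70710678,-.70710678,0]):
    for p in ((X,Y,.2),(.516,-.307,.12)):
        j=inverse_kinematics(p,q); print(q,None if j is None else np.round(j,2))
q=[0,1,0,0]
r.move_to([X,Y,.24],q)
gripper_to(.032,10)
r.move_l([X,Y,.165],vel=.1)
print(T.current_t(),T.current_ee_pos(),T.current_wrist_force(),T.current_opening())
out=[]
for n in("side","top"):
    im=vision.snapshot(n); c=proj(n,[X,Y,.11])[0]
    out.append(crop(n,im,"",[],c,h=50,s=4))
cv2.imwrite("pics/pre.png",np.hstack(out))
E
```

```text
[0, 1, 0, 0] [-0.05  0.2   1.68 -0.    1.26 -0.05]
[0, 1, 0, 0] [-0.65  0.39  1.62 -0.    1.13 -0.65]
[0, 0.70710678, 0.70710678, 0] [-0.05  0.2   1.68 -0.    1.26 -1.62]
[0, 0.70710678, 0.70710678, 0] [-0.65  0.39  1.62 -0.    1.13 -2.22]
[0, 0.70710678, -0.70710678, 0] [-0.05  0.2   1.68 -0.    1.26  1.52]
[0, 0.70710678, -0.70710678, 0] [-0.65  0.39  1.62 -0.    1.13  0.92]
5.225 [0.51252024 0.04547192 0.16551045] [-1.39915301e+00 -9.63546501e-02  7.53839925e-04] 0.03188312238291357
```

View pics/pre.png

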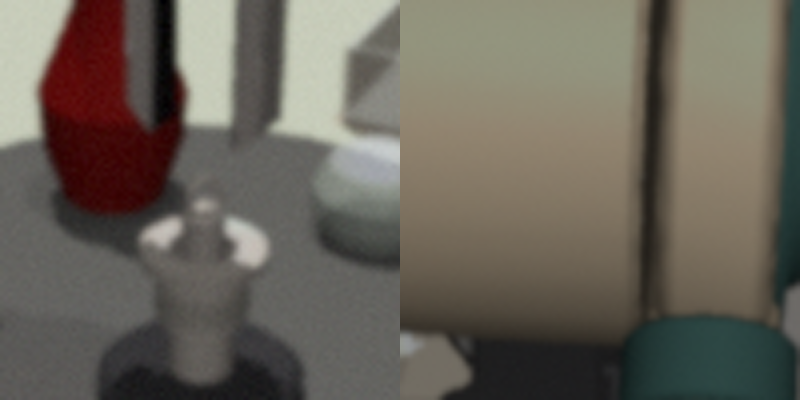

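The picture shows the fingers straddling the plug, with the gap centred at about crop x=200 and the plug at 205. Next is a guarded touch on the flange.

```bash
python3 - <<'E'
from h import *
from plant import r, gripper_to, inverse_kinematics, vision, models, telemetry as T
X,Y=0.512,0.0455
r.move_l([X,Y,.124],vel=.05,guard=3)
print(T.current_ee_pos(),T.current_wrist_force())
h=r.move_l([X,Y,.104],vel=.008,guard=2.5)
print(h,T.current_t(),T.current_ee_pos(),T.current_wrist_force(),T.current_opening())
E
```

```text
[0.51229192 0.04548359 0.12421951] [ 0.24848815 -0.0831551  -0.8804493 ]
True 7.6083 [0.51197191 0.04548643 0.11448424] [-0.32702384  0.48065131  5.64472975] 0.03190371656043892
```

```bash
python3 - <<'E'
from h import *
from plant import r, gripper_to, inverse_kinematics, vision, models, telemetry as T
X,Y=0.512,0.0455
z0=.1145
for d in list(np.arange(1,7.1,1))+list(np.arange(7.5,12,.4)):
    r.move_l([X,Y,z0-d*1e-3],vel=.01,guard=8)
    f=T.current_wrist_force(); z=T.current_ee_pos()[2]
    print(round(d,1),round((z0-z)*1e3,2),np.round(f,1))
    if f[2]>15.5: break
print(T.current_t(),T.current_opening())
im=vision.snapshot("side"); cv2.imwrite("pics/press.png",crop("side",im,"",[],proj("side",[X,Y,.1])[0],h=50,s=8))
E
```

```text
1.0 0.74 [-0.9  0.8  5.4]
2.0 1.81 [-1.  -0.6  5.3]
3.0 2.75 [-0.6 -0.1  5.9]
4.0 3.64 [-1.1  0.5  6.5]
5.0 4.57 [-0.8  0.9  7.3]
6.0 5.49 [-0.7 -0.9  7.4]
7.0 6.43 [-0.9 -1.   9. ]
7.5 6.86 [-1.6 -0.6  8.7]
7.9 7.22 [-1.1  0.4  7.1]
8.3 7.58 [-1.1  0.1  8.2]
8.7 8.01 [-2.2  0.1  8.9]
9.1 8.38 [-0.9 -0.4  8.8]
9.5 8.7 [-1.3 -0.1  9.6]
9.9 9.09 [-1.4 -0.1  9.8]
10.3 9.49 [-1.8  0.3  8.4]
10.7 9.85 [-1.8  0.5  9.6]
11.1 10.24 [-2.   0.3  9.9]
11.5 10.6 [-2.5  0.6  9. ]
11.9 10.72 [-2.9 -0.2 11.2]
12.3583 0.03192424934427989
```

View pics/press.png

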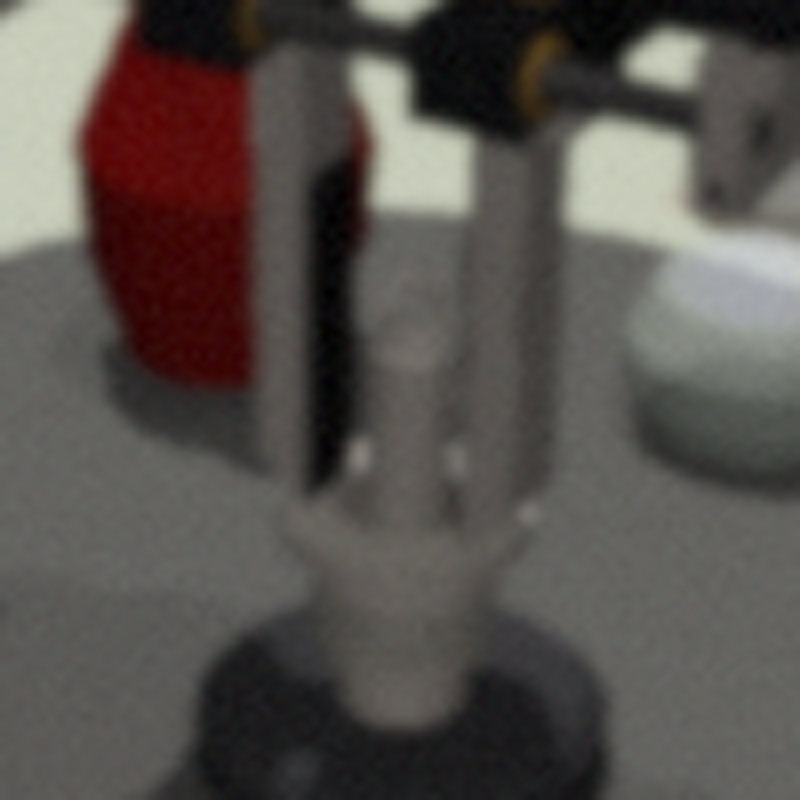

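The picture shows the sleeve well down and a long stretch of barrel, from crop y≈330 to 520. I compare its top with the projected locked and popped heights.

```bash
python3 - <<'E'
from h import *
X,Y=0.512,0.0455
c=proj("side",[X,Y,.1])[0].astype(int)
for z in (.078,.106,.116,.121,.131): print(z,((proj("side",[X,Y,z])[0]-(c-50))*8).round())
c=proj("side",[X,Y,.11])[0].astype(int)
for z in (.0895,.106,.116): print(z,((proj("side",[X,Y,z])[0]-(c-50))*4).round())
E
```

```text
0.078 [401. 505.]
0.106 [404. 381.]
0.116 [404. 335.]
0.121 [405. 312.]
0.131 [406. 266.]
0.0895 [201. 247.]
0.106 [202. 210.]
0.116 [202. 188.]
```

The barrel top at y≈335 matches the popped height (335; locked would be 381). Now I back off, grip and draw.

```bash
python3 - <<'E'
from h import *
from plant import r, gripper_to, inverse_kinematics, vision, models, telemetry as T
X,Y=0.512,0.0455
r.move_l([X,Y,.118],vel=.02)
print(T.current_ee_pos(),T.current_wrist_force())
im=vision.snapshot("side"); a=crop("side",im,"",[],proj("side",[X,Y,.1])[0],h=50,s=4)
gripper_to(.012,25)
print("op",T.current_opening(),T.current_wrist_force())
for dz in (3,6,9,14,20,30):
    r.move_l([X,Y,.118+dz*1e-3],vel=.02); print(dz,T.current_wrist_force().round(1) if hasattr(T.current_wrist_force(),'round') else T.current_wrist_force(),T.current_opening())
r.move_l([X,Y,.175],vel=.05)
im=vision.snapshot("side"); b=crop("side",im,"",[],proj("side",[X,Y,.12])[0],h=50,s=4)
cv2.imwrite("pics/draw.png",np.hstack([a,b])); print(T.current_t(),T.current_opening())
E
```

```text
[0.51179604 0.04550865 0.11769283] [ 0.07493605 -1.04632748  0.0867962 ]
op 0.016275244525764544 [ 0.7104094  -0.24660829 -1.35571209]
3 [ 0.  -0.4  1.9] 0.016171705958294157
6 [-0.3  0.2 -0.5] 0.016416131590128925
9 [-0.5 -0.5 -1. ] 0.016221279220372174
14 [ 0.4 -0.1 -0.5] 0.016600402588549713
20 [-0.8  0.  -1. ] 0.01612290667354848
30 [ 0.   0.4 -1.7] 0.016285280451736047
16.9167 0.01656516324523659
```

View pics/draw.png

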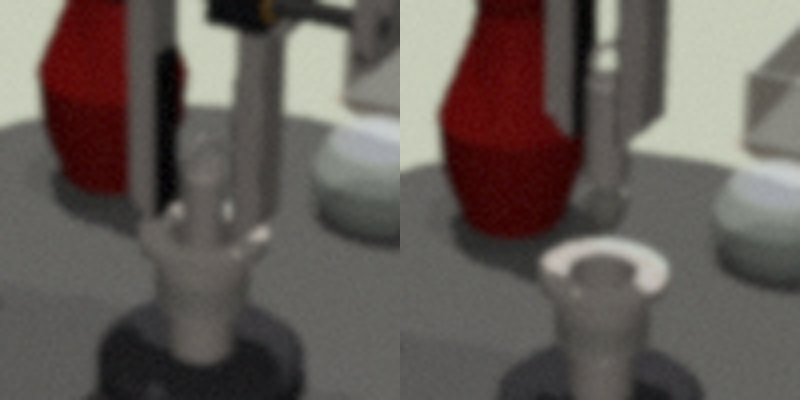

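The right half of the picture shows the plug hanging straight in the fingers, its tail at crop (605,215), and the sleeve back up with its flange free at (603,265). Now to the box.

```bash
python3 - <<'E'
from h import *
from plant import r, gripper_to, inverse_kinematics, vision, models, telemetry as T
X,Y=0.512,0.0455
bx,by=.516,-.307
r.move_l([X,Y,.23],vel=.1)
r.move_l([bx,by,.23],vel=.15)
r.move_l([bx,by,.105],vel=.08,guard=6)
h=r.move_l([bx,by,.06],vel=.01,guard=2.5)
print(h,T.current_t(),T.current_ee_pos(),T.current_wrist_force(),T.current_opening())
out=[]
im=vision.snapshot("side"); out.append(crop("side",im,"",[],proj("side",[bx,by,.04])[0],h=50,s=4))
im=vision.snapshot("top"); out.append(crop("top",im,"",[],proj("top",[bx,by,.04])[0],h=50,s=4))
cv2.imwrite("pics/box.png",np.hstack(out))
E
```

```text
True 24.875 [ 0.51603355 -0.30706972  0.07015184] [ 0.90368055 -0.05733806  4.65774354] 0.016467737582954552
```

View pics/box.png

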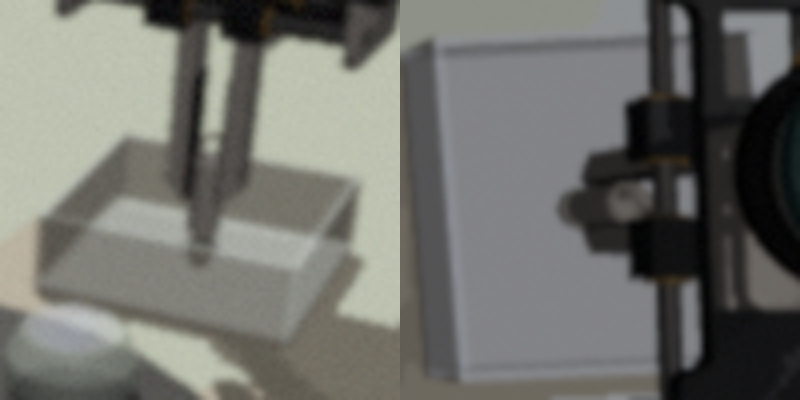

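The plug's foot is on the box floor near the middle (side crop (200,262)), and the contact height agrees with a 4 to 5 mm floor. Release.

```bash
python3 - <<'E'
from h import *
from plant import r, gripper_to, inverse_kinematics, vision, models, telemetry as T
bx,by=.516,-.307
r.move_l([bx,by,.0705],vel=.01)
gripper_to(.045)
r.move_l([bx,by,.24],vel=.08)
r.move_l([bx-.2,by,.26],vel=.15)
r.hold(.5)
out=[]
for n in("side","top"):
    im=vision.snapshot(n); cv2.imwrite(f"pics/{n}9.png",im[:,:,::-1]); out.append(crop(n,im,"",[],proj(n,[bx,by,.04])[0],h=50,s=4))
    print([(np.round(d["at"],3),round(d["score"],2)) for d in models.mark_of("plug",n)])
    for t in("vase","paperweight","elephant"): print(t,[(np.round(d["at"],3),round(d["score"],2)) for d in models.mark_of(t,n)[:1]])
X,Y=0.512,0.0455
im=cv2.imread("pics/side9.png")[:,:,::-1]; im0=cv2.imread("pics/side0.png")[:,:,::-1]
c=proj("side",[X,Y,.08])[0]
o2=[crop("side",im0,"",[],c,h=25,s=8)[:200],crop("side",im,"",[],c,h=25,s=8)[:200]]
cv2.imwrite("pics/fin.png",np.vstack([np.hstack(out),np.hstack(o2)]))
print(T.current_t(),T.current_opening(),T.current_wrist_force())
E
```

```text
[(array([ 0.376,  0.259, -0.002]), 0.94), (array([ 0.682,  0.263, -0.001]), 0.77), (array([ 0.517, -0.308,  0.006]), 0.51)]
vase [(array([ 0.63 , -0.083,  0.018]), 0.8)]
paperweight [(array([ 0.505, -0.116,  0.016]), 0.93)]
elephant [(array([0.656, 0.029, 0.021]), 0.92)]
[(array([0.375, 0.258, 0.001]), 0.71), (array([ 0.511, -0.306,  0.006]), 0.59), (array([ 0.682,  0.266, -0.   ]), 0.55)]
vase [(array([ 0.631, -0.08 ,  0.018]), 0.64)]
paperweight [(array([ 0.514, -0.306,  0.057]), 0.67)]
elephant [(array([0.659, 0.029, 0.019]), 0.94)]
30.675 0.04533383305609933 [ 0.49147782  0.04972657 -0.12440427]
```

View pics/fin.png

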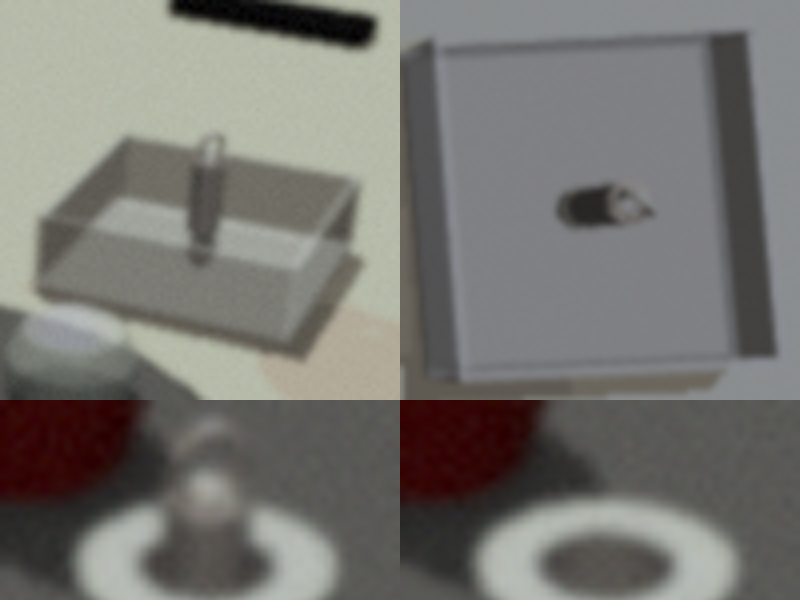

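View pics/side9.png

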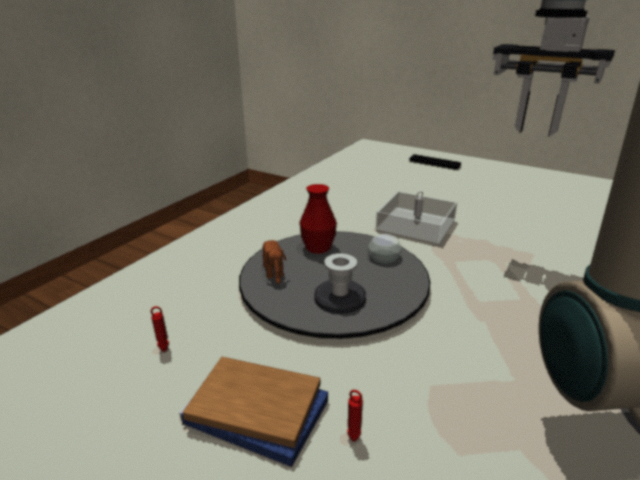

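The plug stands in the box at side (418,207). The flange at (340,262) is at the same height as at the start, and the ornaments are where they were. Handing in.

```bash
python3 -c "
from plant import r
print(r.sign_off())"
```

```text
the job is handed in; nothing more can be done
None
```

The chrome plug is standing upright and released in the acrylic box, the sleeve is fully up again, and the job was handed in just after 30.7 s of the 58 s. `sign_off` reports no verdict, so what follows rests on my own checks.

**Pressing:** I pressed the flange with both fingertips about 10.7 mm, to the end of the sleeve's travel. The wrist force read between moves never went above about 11 N. The side picture showed the barrel top at its popped height.

**Drawing out:** I gripped the barrel, drew the plug straight up, and the sleeve snapped back by itself. During the draw, the readings between moves stayed within about 2 N and did not show the expected 4 to 8 N of drag.

**Placing:** I set the plug on the box floor under a force guard and only then opened the fingers.

**Last checks:**
- The networks put the plug's bottom end at about (0.514, -0.307, 0.006), near the middle of the box.
- The flange sits at the same height as in the first picture.
- The vase and elephant were within about 4 mm of where they started in both cameras, which is within the networks' error.
- The paperweight is unchanged in the side camera. The top-camera network gave its best "paperweight" hit on the plug in the box, which the picture shows to be a false report.

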